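Hook the upper shelf out from under the wall cabinet and set it on its stand

TASK

The upper shelf of the little two-tier stand has been pushed far back under the wall cabinet, where the gripper must not touch it. Take the pull hook, set its turned-down lip behind the shelf's near rim, drag the shelf out along the mat until it stands flat, wholly in front of the cabinet, and lay the hook down on the mat or worktop, clear of the shelf. Then pick the shelf up by its handle and lower it level onto the stand, all four pins up through its corner holes, feeling for the shoulders, whose height is set differently each time: it must rest on them before you let go, never be dropped or pressed down hard, and the other things must not be knocked about.

Things in the scene. Friction and masses are not known exactly. Their poses are not given: they have to be found in the camera images.
- hook_grip (a point): Middle of the pull hook's wooden handle (110 long, 20 wide, 18 mm high), 40 mm above the hook's underside; the hook stands on its lip and heel plate on the flat woven mat (8 mm thick). x runs along the tool to the lip, z up. Loose, 140 g; lies crosswise in front of the shelf. A steel shank (14 mm wide, 6 thick) joins handle and lip; the heel plate (40 wide, 36 high) hangs 50 mm behind this point.
- hook_lip (a point): Middle of the lower edge of the hook's turned-down lip: a steel plate 40 mm wide (across the tool), 4 mm thick, reaching 37 mm below the shank's underside; 140 mm ahead (+x) of hook_grip and 40 mm lower; it rests on the mat at the start.
- shelf_handle (a point): Middle of the grip bar of the loose pale-wood upper shelf, 80 mm above the shelf's underside. The bar is 80 mm long (y), 12 mm thick (x), 16 mm high, on two uprights 12 x 6 mm at y = +-37 mm that stand on the shelf's floor. It starts far back on the flat woven mat (top 8 mm above the worktop), under the wall cabinet, whose front lies about 0.72 m ahead of the robot and underside about 0.46 m up. z up; -x is the side near the robot at the start.
- shelf_floor (a point): Centre of the top of the upper shelf's floor, 8 mm above its underside; axes as shelf_handle. The shelf is a tray 110 (x) by 160 mm (y), 250 to 490 g, with a rim 4 mm thick whose top is 26 mm above its underside; 45 mm of free floor lie between near rim and uprights. Holes of 13 mm in the floor at x = +-40, y = +-65 mm. It fits the stand either way round.
- cup_a: Bystander: white cup 60 x 83 x 49 mm with a handle; origin under its middle.
- cup_b: Bystander: white cup 60 x 83 x 49 mm with a handle; origin under its middle.
- mill: Bystander: turned wooden mill 58 mm wide, 170 mm high; origin under its middle.
- candle: Bystander: low candle in a metal cup 38 mm wide, 17 mm high; origin under its middle.
- jar_low: Bystander: white lidded jar 70 mm wide, 85 mm high; origin under its middle.
- stand_deck (a point): Centre of the top of the fixed stand's lower deck, 16 mm above the worktop; the stand is 110 (x) by 160 mm (y), at the left or right front, with a cup on its deck. At x = +-40, y = +-65 mm stand four telescopic posts, all set alike to an unlisted height: their 18 mm wide shoulders lie level, 70 to 95 mm above the worktop. On each shoulder a pin, 10 mm thick for 18 mm, then tapering to 3 mm at 30 mm.

How it is judged (in metres and radians):
On the way, in this order (a step that is already met when the one before it is completed fails the run):
1. the upper shelf is being drawn forward by the hook, at least 40 mm from where it stood (distance of shelf_floor from where it was at the start of the episode above 0.04 m and contact force between pull_hook and upper_shelf above 0.1 N), for 0.02 s.
2. the shelf stands flat in front of the cabinet and the hook is laid down, released and clear of the shelf (world x of shelf_floor below 0.7 m and height (world z) of shelf_floor below 0.022 m and angle between shelf_floor's own z axis and vertical below 0.06 rad and height (world z) of hook_grip below 0.065 m and linear speed of pull_hook below 0.03 m/s and contact force between the fingers and pull_hook below 0.05 N and contact force between pull_hook and upper_shelf below 0.05 N), for 0.2 s.
3. still held, the shelf rests on the stand with its holes over the pins, so that it is not dropped (horizontal distance between shelf_floor and stand_deck below 0.006 m and angle between the y axis of shelf_floor and the y axis of stand_deck, either way round below 0.05 rad and angle between shelf_floor's own z axis and vertical below 0.05 rad and contact force between each of stand, the fingers and upper_shelf above 0.8 N and linear speed of upper_shelf below 0.03 m/s), for 0.05 s.
At the end, for the whole second after the job is handed in: The upper shelf rests level on the stand's four shoulders, pins through its corner holes (centre within 4 mm, turned within 0.04 rad, level within 0.04 rad), at rest and borne by the stand; the hook lies at rest on the mat or worktop (horizontal distance between shelf_floor and stand_deck below 0.004 m and angle between the y axis of shelf_floor and the y axis of stand_deck, either way round below 0.04 rad and z of shelf_floor in the frame of stand_deck between 0.058 and 0.092 m and contact force between stand and upper_shelf above 1 N and angle between shelf_floor's own z axis and vertical below 0.04 rad and linear speed of each of upper_shelf, pull_hook below 0.02 m/s and height (world z) of hook_grip between 0 and 0.065 m); the robot touches nothing.
It fails at once if the robot touches the shelf while it is still back under the cabinet (world x of shelf_floor above 0.72 m and contact force between any of the arm, the fingers and upper_shelf above 0.3 N).
It fails at once if the shelf is tipped up (angle between shelf_floor's own z axis and vertical above 0.6 rad).
It fails at once if another thing is knocked aside by more than 40 mm (distance of any of cup_a, cup_b, mill, candle, jar_low from where it was at the start of the episode above 0.04 m).
It fails at once if another thing is knocked over (angle between any of cup_a, cup_b, mill, jar_low's own z axis and vertical above 0.5 rad).
It fails at once if the shelf is pressed on the stand with over 60 N, or dropped onto it (contact force between stand and upper_shelf above 60 N or (horizontal distance between shelf_floor and stand_deck below 0.03 m and linear speed of upper_shelf above 0.25 m/s and contact force between the fingers and upper_shelf below 0.05 N)).
It also fails if it takes over 67 s, if anything falls off the work surface, if the arm or the gripper's body presses on something with over 40 N, if the wrist force passes 120 N, or if a joint passes its speed limit or range.

ROBOT

A 6-joint arm with a two-finger parallel gripper is mounted at the origin on a cart in front of the work surface, level with it; the furniture and walls round the work are solid. World frame = base frame: x ahead of the robot, y to its left, z up, the work surface at z = 0. Lengths are in mm, angles in rad, forces in N, time in s.
With the tool pointing down it reaches from about 275 to 1000 mm from the base axis. Payload 8.4 kg.
Tool frame: the origin (TCP) lies where the fingers leave the gripper's body, on its centre line; the fingertips stand 73 mm ahead of it and the grasp point (between the pads) lies 54 mm ahead of it (grip_point_offset is the distance from the TCP to the grasp point, in mm); z points along the fingers, y is the direction in which the jaws open and shut (so a half turn about z gives the same grasp; the last joint's range is limited). The gripper opens to 85 mm and grips with 20 to 120 N. Pads are 22 mm wide; open, the fingers measure 114 mm over their backs; the gripper's body (76 mm by 85 mm) begins 54 mm behind the grasp point. The pads swing forward as they close: fully open they stand 13 mm farther back than shut.
Start: joints at [1.143, 0.353, 1.633, -0, 1.155, -0.002], TCP at [258.155, 569.196, 303.881] pointing down, gripper open.
Joint ranges: [-2.63, 2.63], [-0.92, 2.1], [0.06, 2.66], [-1.3, 4.44], [0, 2.69], [-3.02, 3.02]. Speed limits (rad/s): [2.22, 2.22, 2.79, 3.14, 3.14, 3.14].

INTERFACE

Orientations are given as [roll, pitch, yaw] about the fixed x, y, z axes, in that order (R = Rz(yaw) Ry(pitch) Rx(roll)).
In Python, from rig import sense, grab_frame, sign_off, grip_point_offset gives the robot as it stands. The module is installed in compiled form; this text tells all that it offers.
- The arm moves only by the tool drive_tool, never from a script. Its argument "targets" is one flat list of numbers, 7 for each row, row after row: the shift along the tool's x, y, z in m, then the turn, a rotation vector about the tool's x, y, z in rad, then the opening, from 0 (shut) to 1 (fully open). In form: [tx, ty, tz, wx, wy, wz, grip, tx, ty, tz, wx, wy, wz, grip, ...]. A call has 1 to 12 rows; each row is the pose to reach, as a shift and turn from the pose commanded when the call began, along the tool's axes at that moment; what a row does not reach only later rows make up. A row lasts 1/12 s, in which the tool goes at most 41.7 mm and 7.16 degrees, less where a joint would pass 70% of its speed; a pose out of reach is approached as far as the arm can. A call with a gripper value outside its range is refused whole. The fingers move at their own pace and stop on an object; "force" is the grip in N (left out, the last holds). Time passes only in rows, so rows that repeat a pose let the fingers close. It gives the time, the measured TCP pose, the force and the opening at its end, in the units of the state.
- sense(): the state, without advancing time (a new reading comes with each control period).
- grab_frame(name): name is "scene" or "top"; returns a dict with "color" (384x512x3 uint8, blue, green, red), "vertical_fov" (degrees; the focal length in pixels is half the picture's height over the tangent of half this angle, whatever the lens; pixels are square), "cx", "cy" (the principal point, pixels), "world_from_camera" (4x4, takes a point from camera to world coordinates). Camera axes: x right, y down, z forward; pixel columns grow to the right and rows downward; lengths in mm; the calibration is good to about 2 mm. A picture is of the moment at which its call begins. There is no depth.
- sign_off(): hands the job in, once; it reports no verdict.
The state is a dict: "clock": time; "qpos": joint angles; "qvel": joint speeds; "joint_efforts": joint torques, N m; "eef_pos": TCP position; "tcp_rot": TCP orientation; "contact_force": force on the tool from outside, world axes, zero at the start; "wrist_torque": the same for the moment, N m; "opening": opening from 0.0 (shut) to 1.0 (fully open).
Only numpy, scipy, OpenCV 4.12 (cv2) and the standard library are available. Lean on these libraries where they do the work, as an engineer would, in place of code of your own. Each camera call takes 0.05 s, during which the arm holds its last target. There are 200 camera calls.

## Working session

There is one attempt and no reset: what is moved stays moved. The work goes in short steps, Python scripts to look and compute and a tool call to move; the robot and the scene stay as the last step left them, time stands still between calls to the robot, and variables do not carry over. Pictures are saved under pics/ and viewed, about 8 in all and at most 12, crops included, and the job is handed in when it is done.

Besides the shell and the picture viewer there is one more tool, called after "Emit:" as a command line: name --argument value ..., lists and objects as JSON in quotes. drive_tool: Moves the arm, as the interface text tells. Its arguments: {"type":"object","properties":{"targets":{"type":"array"},"force":{"type":"number"}},"required":["targets"]}

```bash
mkdir -p pics
cat > h.py <<'E'
import numpy as np, cv2
from rig import *
def snap(n,fn):
    f=grab_frame(n); cv2.imwrite('pics/'+fn,f['color']); np.savez('pics/'+fn[:-4]+'.npz',**f); return f
def ray(f,u,v,z):
    fl=192/np.tan(np.radians(float(f['vertical_fov']))/2); T=np.array(f['world_from_camera'])
    d=T[:3,:3]@np.array([(u-f['cx'])/fl,(v-f['cy'])/fl,1]); o=T[:3,3]
    return o+d*(z-o[2])/d[2]
def proj(f,p):
    fl=192/np.tan(np.radians(float(f['vertical_fov']))/2); T=np.array(f['world_from_camera'])
    c=T[:3,:3].T@(np.array(p)-T[:3,3]); return np.array([f['cx']+fl*c[0]/c[2],f['cy']+fl*c[1]/c[2]])
E
python3 - <<'E'
from h import *
a=snap('scene','s0.png');b=snap('top','t0.png')
for f in(a,b): print(f['vertical_fov'],f['cx'],f['cy'],np.round(f['world_from_camera'],3))
cv2.imwrite('pics/both0.png',cv2.resize(a['color'],(800,600),interpolation=cv2.INTER_CUBIC))
cv2.imwrite('pics/both1.png',cv2.resize(b['color'],(800,600),interpolation=cv2.INTER_CUBIC))
print(sense(), grip_point_offset)
E
```

```text
51.418552472936824 259.1418914198637 194.85012713936624 [[ 3.91000e-01 -5.40000e-01  7.45000e-01 -1.42581e+02]
 [-9.20000e-01 -2.33000e-01  3.15000e-01 -3.27097e+02]
 [ 3.00000e-03 -8.09000e-01 -5.88000e-01  6.95215e+02]
 [ 0.00000e+00  0.00000e+00  0.00000e+00  1.00000e+00]]
57.70621654673169 254.72379592897292 194.52038895753867 [[-1.60000e-02 -9.91000e-01  1.36000e-01  4.93921e+02]
 [-1.00000e+00  1.70000e-02  4.00000e-03  1.02360e+01]
 [-6.00000e-03 -1.36000e-01 -9.91000e-01  9.30373e+02]
 [ 0.00000e+00  0.00000e+00  0.00000e+00  1.00000e+00]]
{'clock': 0.1, 'qpos': array([ 1.14260335e+00,  3.53582852e-01,  1.63404771e+00,  2.90388433e-06,
        1.15521065e+00, -2.41586064e-03]), 'qvel': array([ 0.00018051, -0.00063498,  0.00075227, -0.00064727,  0.00101425,
       -0.00086558]), 'joint_efforts': array([ 1.91376879e-03, -6.06357265e+01, -3.42818356e+01,  9.53488075e-05,
        4.00714649e-03,  4.15816203e-05]), 'eef_pos': array([258.01279042, 568.8915746 , 303.23938664]), 'tcp_rot': array([-3.14034411e+00, -5.67155566e-06,  2.71581436e+00]), 'contact_force': array([ 0.15265595, -0.20482376,  0.83969588]), 'wrist_torque': array([-0.02040183,  0.00442176,  0.03030327]), 'opening': 0.9988787732572173} 53.900000000000006
```

View pics/both0.png

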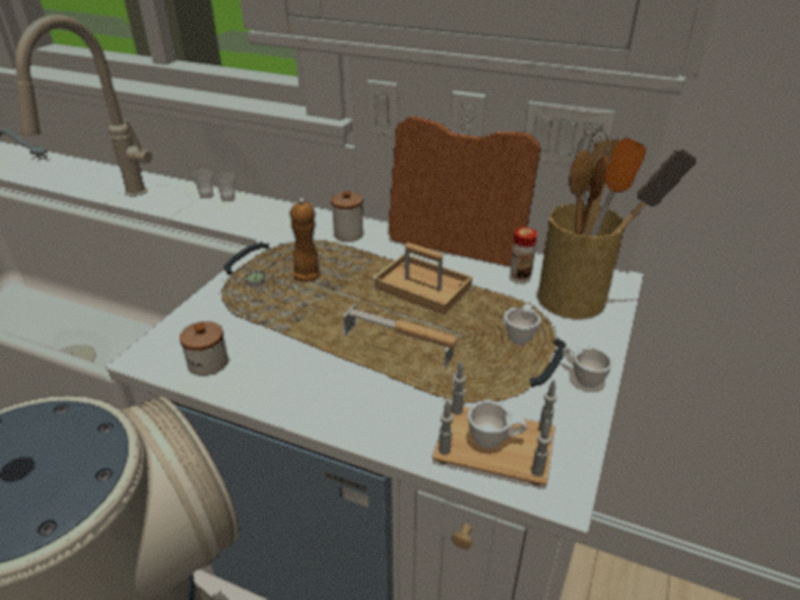

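View pics/both1.png

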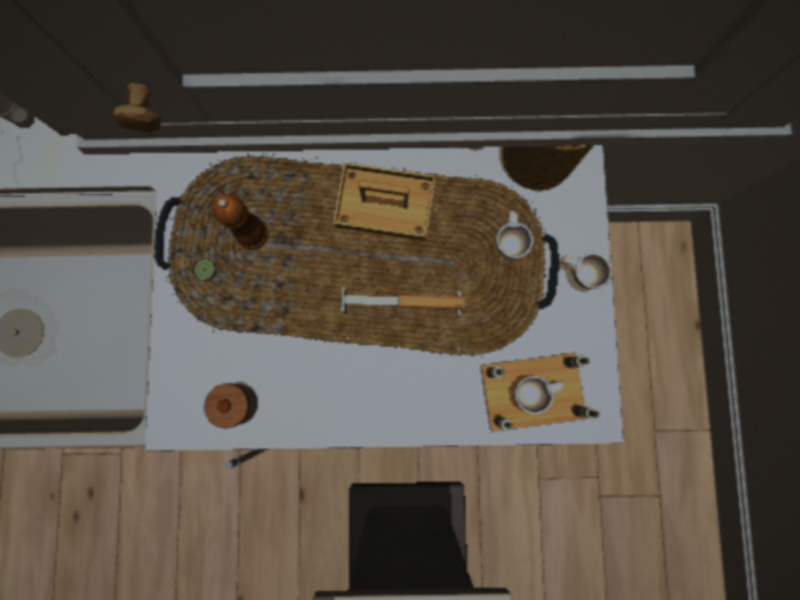

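The scene picture shows the shelf standing back on the mat, the hook crosswise in front of it, and the stand at right front with a cup on its deck. In the top picture (800x600) the hook lip is at (342,300), the handle spans (398–465,301), the shelf corners are at (344,166), (435,176), (428,238) and (334,227), and the stand is around (537,392). Next, a closer crop.

Run:
```python
from h import *
f=dict(np.load('pics/t0.npz'))
c=f['color'][95:290,195:400]; cv2.imwrite('pics/c0.png',cv2.resize(c,None,fx=3.07*1.2,fy=3.07*1.0*1.0,interpolation=cv2.INTER_CUBIC) if 0 else cv2.resize(c,None,fx=3,fy=3,interpolation=cv2.INTER_CUBIC))
R=lambda u,v,z:np.round(ray(f,u*.64,v*.64,z),0)
print('handle',R(398,300,57),R(465,301,57),'lip',R(342,300,48))
for p in[(344,166),(435,176),(428,238),(334,227)]:print('shelf',R(*p,34))
for p in[(497,372),(577,361),(590,412),(506,425)]:print('pin',R(*p,105))
for n,p,z in[('cupb',(514,240),50),('cup',(590,272),45),('mill',(230,210),170),('candle',(204,270),20),('jar',(226,405),85),('cupstand',(535,394),60)]:print(n,R(*p,z))
```

```text
handle [620.  14.  57.] [617. -95.  57.] lip [623. 106.  48.]
shelf [859. 103.  34.]
shelf [838. -53.  34.]
shelf [729. -38.  34.]
shelf [751. 120.  34.]
pin [ 502. -133.  105.]
pin [ 516. -254.  105.]
pin [ 440. -269.  105.]
pin [ 423. -143.  105.]
cupb [ 719. -180.   50.]
cup [ 663. -304.   45.]
mill [740. 254. 170.]
candle [683. 344.  20.]
jar [458. 280.  85.]
cupstand [ 467. -200.   60.]
```

View pics/c0.png

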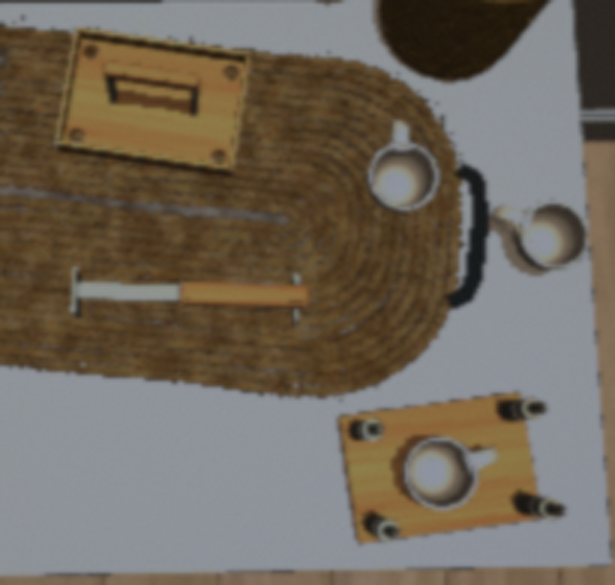

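The crop shows the shelf rim corners at (80,30), (250,55), (233,170) and (57,147), the handle at (180–308,293), and the stand deck corners at (338,417), (520,392), (540,518) and (358,543).

```bash
cat >> h.py <<'E'
from scipy.spatial.transform import Rotation as Ro
def go(x,y,z,yaw,tilt=0):
    "shift/turn (tool axes) from the present pose to grasp point at x,y,z, tool down with yaw"
    s=sense(); R=Ro.from_euler('xyz',s['tcp_rot']); G=Ro.from_euler('xyz',[np.pi,0,yaw])
    d=R.inv().apply(np.array([x,y,z+53.9])-s['eef_pos'])/1000; w=(R.inv()*G).as_rotvec()
    print('t',s['clock'],'rot',np.round(s['tcp_rot'],3),'grasp',np.round(s['eef_pos']+R.apply([0,0,53.9]),1),'q6',round(s['qpos'][5],2),'F',np.round(s['contact_force'],1),'op',round(s['opening'],3))
    print('shift',np.round(d,4),'turn',np.round(w,3))
def fitrect(P):
    "centre, yaw of 110x160 rectangle corners order: far-left, far-right, near-right, near-left"
    P=np.array(P)[:,:2]; yv=P[0]-P[1]+P[3]-P[2]; xv=P[0]-P[3]+P[1]-P[2]
    return P.mean(0).round(1), np.arctan2(-yv[0],yv[1]).round(3), np.arctan2(xv[1],xv[0]).round(3), np.round([np.linalg.norm(yv)/2,np.linalg.norm(xv)/2],1)
E
python3 - <<'E'
from h import *
f=dict(np.load('pics/t0.npz'))
C=lambda u,v,z:ray(f,u/3+195-1/3,v/3+95-1/3,z)
print('shelf',fitrect([C(*p,34) for p in[(80,30),(250,55),(233,170),(57,147)]]))
print('stand',fitrect([C(*p,16) for p in[(338,417),(520,392),(540,518),(358,543)]]))
print('hook',C(180,293,57),C(308,295,57),C(75,291,51))
g=dict(np.load('pics/s0.npz'))
for n,q,z in[('lip bottom',(348,333),8),('heel bottom',(449,361),8),('handle near end top',(458,342),57)]:print(n,ray(g,q[0]*.64,q[1]*.64,z).round())
print('pins',[proj(f,(470,-200,z)).round() for z in(16,105)])
print('mat edge',C(300,397,8),C(30,370,8),'table edge',C(200,575,0))
go(618.5,-40,130,np.pi/2-.025)
E
```

```text
shelf (array([796.6,  33.6]), np.float64(-0.161), np.float64(-0.178), array([155.5, 108.3]))
stand (array([ 470.1, -206.7]), np.float64(0.118), np.float64(0.11), array([158.9, 108.2]))
hook [619.59513614  14.00670886  57.        ] [616.04781859 -93.87019038  57.        ] [623.70300456 103.30531859  51.        ]
lip bottom [611. 100.   8.]
heel bottom [611. -89.   8.]
handle near end top [ 606. -104.   57.]
pins [array([338., 250.]), array([347., 251.])]
mat edge [532.5358143  -89.72036035   8.        ] [560.21106666 147.7963445    8.        ] table edge [380.57905493   0.90268549   0.        ]
t 0.1 rot [-3.14  -0.     2.716] grasp [258.  568.8 249.3] q6 -0.0 F [ 0.2 -0.2  0.8] op 0.999
shift [-0.5798 -0.4055  0.1198] turn [-1.00e-03  1.00e-03  1.17e+00]
```

Emit:
drive_tool --targets '[-0.034,-0.024,0.003,0,0,0.07,1,-0.068,-0.048,0.006,0,0,0.14,1,-0.102,-0.072,0.009,0,0,0.21,1,-0.136,-0.096,0.012,0,0,0.28,1,-0.17,-0.12,0.015,0,0,0.35,1,-0.204,-0.144,0.018,0,0,0.42,1,-0.238,-0.168,0.02,0,0,0.49,1,-0.272,-0.192,0.02,0,0,0.56,1,-0.306,-0.216,0.02,0,0,0.63,1,-0.34,-0.24,0.02,0,0,0.7,1,-0.374,-0.264,0.02,0,0,0.77,1,-0.408,-0.288,0.02,0,0,0.84,1]' --force 80

```text
clock: 1.1
eef_pos: [511.2, 136.4, 283.8]
tcp_rot: [-3.141, -0.0, 1.872]
contact_force: [1.0, 0.8, -0.3]
opening: 1.001
```

Run:
```python
from h import *
go(618,-40,110,np.pi/2-.03)
```

```text
t 1.1 rot [-3.141 -0.     1.872] grasp [511.2 136.4 229.9] q6 -0.04 F [ 1.   0.8 -0.3] op 1.001
shift [-0.2002  0.0496  0.1199] turn [-0.    -0.     0.331]
```

Emit:
drive_tool --targets '[-0.034,0.008,0.02,0,0,0.055,1,-0.068,0.016,0.04,0,0,0.11,1,-0.1,0.025,0.06,0,0,0.165,1,-0.134,0.033,0.08,0,0,0.22,1,-0.168,0.042,0.1,0,0,0.276,1,-0.2,0.05,0.12,0,0,0.331,1,-0.2,0.05,0.12,0,0,0.331,1,-0.2,0.05,0.12,0,0,0.331,1]'

```text
clock: 1.77
eef_pos: [618.0, -38.7, 162.0]
tcp_rot: [-3.138, -0.0, 1.542]
contact_force: [-0.3, 0.3, -0.3]
opening: 1.002
```

Run:
```python
from h import *
go(618,-40,46,np.pi/2-.03)
f=snap('scene','s1.png');g=snap('top','t1.png')
c=np.hstack([cv2.resize(f['color'][170:270,190:320],None,fx=4,fy=4,interpolation=cv2.INTER_CUBIC),])
cv2.imwrite('pics/c1.png',c)
```

```text
t 1.7667 rot [-3.138 -0.     1.542] grasp [617.8 -38.7 108.1] q6 -0.04 F [-0.3  0.3 -0.3] op 1.002
shift [-0.0013  0.0002  0.0621] turn [-0.003 -0.     0.002]
```

View pics/c1.png

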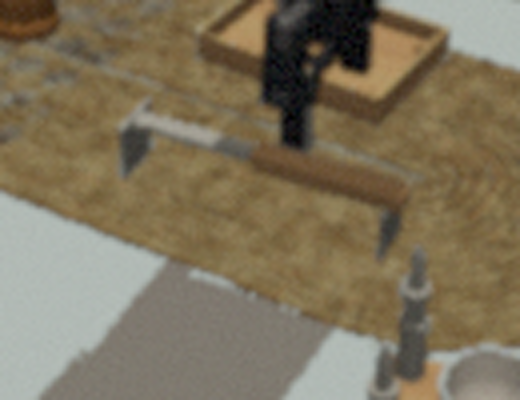

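The fingers stand above the handle, which runs (250,155)–(405,190) in the crop, so I go down and grip it.

Emit:
drive_tool --targets '[0,0,0.02,0,0,0,1,0,0,0.04,0,0,0,1,0,0,0.055,0,0,0,1,0,0,0.062,0,0,0,1,0,0,0.062,0,0,0,0.5,0,0,0.062,0,0,0,0,0,0,0.062,0,0,0,0,0,0,0.062,0,0,0,0,0,0,0.062,0,0,0,0,0,0,0.062,0,0,0,0,0,0,0.062,0,0,0,0,0,0,0.062,0,0,0,0]' --force 80

```text
clock: 2.87
eef_pos: [619.1, -37.3, 103.0]
tcp_rot: [3.14, -0.0, 1.544]
contact_force: [-0.5, 1.4, 6.6]
opening: 0.22
```

Run:
```python
from h import *
go(616,58,100,-.16)
f=snap('scene','s2.png');g=snap('top','t2.png')
c=np.vstack([cv2.resize(f['color'][170:270,190:350],None,fx=4,fy=4,interpolation=cv2.INTER_CUBIC)[:290],cv2.resize(g['color'][155:230,195:355],None,fx=4,fy=4,interpolation=cv2.INTER_CUBIC)])
cv2.imwrite('pics/c2.png',c)
```

```text
t 2.8667 rot [ 3.14  -0.     1.544] grasp [619.2 -37.3  49.1] q6 -0.04 F [-0.5  1.4  6.6] op 0.22
shift [ 0.0952 -0.0056 -0.0509] turn [ 1.000e-03 -2.000e-03  1.704e+00]
```

View pics/c2.png

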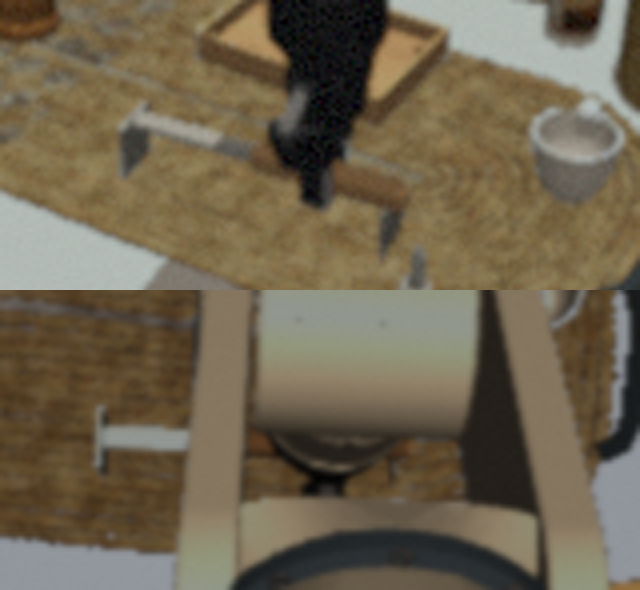

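The opening of 0.22 and the picture show the handle gripped, with the shank running straight to the lip at (100,440) in the crop. Next: lift, back off and turn.

Emit:
drive_tool --targets '[0,0,-0.015,0,0,0,0,0,0,-0.035,0,0,0,0,0.01,-0.007,-0.05,0,0,0.07,0,0.02,-0.014,-0.055,0,0,0.18,0,0.03,-0.021,-0.055,0,0,0.29,0,0.04,-0.028,-0.055,0,0,0.4,0,0.05,-0.035,-0.055,0,0,0.51,0,0.06,-0.042,-0.055,0,0,0.62,0,0.069,-0.049,-0.055,0,0,0.73,0,0.069,-0.049,-0.055,0,0,0.84,0,0.069,-0.049,-0.055,0,0,0.95,0,0.069,-0.049,-0.055,0,0,1.06,0]'

```text
clock: 3.97
eef_pos: [571.0, 33.2, 157.0]
tcp_rot: [3.142, 0.0, 0.48]
contact_force: [-0.2, 1.2, -2.3]
opening: 0.215
```

Run:
```python
from h import *
go(572,62,100,-.16)
```

```text
t 3.9667 rot [3.142 0.    0.48 ] grasp [571.   33.2 103.1] q6 1.15 F [-0.2  1.2 -2.3] op 0.215
shift [ 0.0142 -0.0251  0.0031] turn [0.   0.   0.64]
```

Emit:
drive_tool --targets '[0.002,-0.004,0,0,0,0.11,0,0.005,-0.008,0,0,0,0.22,0,0.007,-0.012,0,0,0,0.33,0,0.009,-0.017,0,0,0,0.44,0,0.012,-0.021,0,0,0,0.55,0,0.014,-0.025,0,0,0,0.64,0,0.014,-0.025,0,0,0,0.64,0,0.014,-0.025,0,0,0,0.64,0]'

```text
clock: 4.63
eef_pos: [571.9, 61.6, 156.9]
tcp_rot: [3.141, 0.0, -0.152]
contact_force: [0.4, -0.6, -1.8]
opening: 0.214
```

Run:
```python
from h import *
go(626,61,100,-.16)
f=snap('scene','s3.png');g=snap('top','t3.png')
c=np.hstack([cv2.resize(f['color'][130:250,200:330],None,fx=3,fy=3,interpolation=cv2.INTER_CUBIC),cv2.resize(g['color'][90:210,190:320],None,fx=3,fy=3,interpolation=cv2.INTER_CUBIC)])
cv2.imwrite('pics/c3.png',c)
```

```text
t 4.6333 rot [ 3.141  0.    -0.152] grasp [571.9  61.6 103. ] q6 1.83 F [ 0.4 -0.6 -1.8] op 0.214
shift [ 0.0536 -0.0076  0.003 ] turn [0.    0.    0.008]
```

View pics/c3.png

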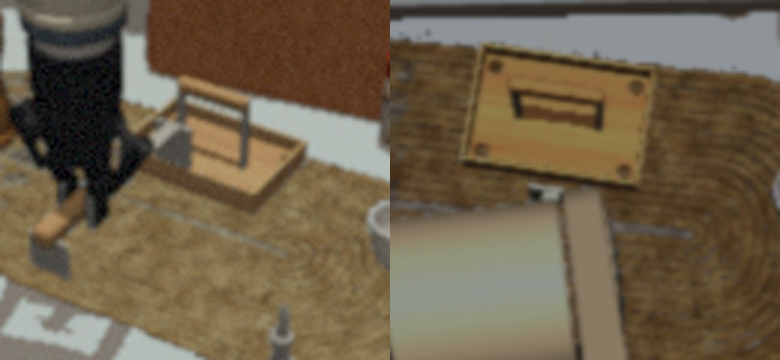

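The picture shows the hook aligned with the shelf, its lip just in front of the near rim, at (545,190) in the crop. Next I advance over the rim, then go down.

Emit:
drive_tool --targets '[0.01,-0.002,0,0,0,0,0,0.025,-0.004,0,0,0,0.008,0,0.04,-0.006,0,0,0,0.008,0,0.05,-0.0075,0,0,0,0.008,0,0.0535,-0.0075,0,0,0,0.008,0,0.0535,-0.0075,0,0,0,0.008,0,0.0535,-0.0075,0,0,0,0.008,0]'

```text
clock: 5.32
eef_pos: [625.6, 60.6, 156.5]
tcp_rot: [3.141, 0.001, -0.163]
contact_force: [-0.3, -0.7, -1.7]
opening: 0.219
```

Run:
```python
from h import *
go(626,61,62,-.16)
f=snap('scene','s4.png');g=snap('top','t4.png')
c=np.hstack([cv2.resize(f['color'][130:230,220:310],None,fx=4,fy=4,interpolation=cv2.INTER_CUBIC),cv2.resize(g['color'][90:190,200:290],None,fx=4,fy=4,interpolation=cv2.INTER_CUBIC)])
cv2.imwrite('pics/c4.png',c)
g=dict(np.load('pics/t3.npz'));p=proj(g,(713.4,60.2,100));print('lip left exp',p,'seen 236,152')
```

```text
t 5.3167 rot [ 3.141e+00  1.000e-03 -1.630e-01] grasp [625.5  60.6 102.6] q6 1.83 F [-0.3 -0.7 -1.7] op 0.219
shift [ 0.0004 -0.0005  0.0406] turn [ 0.     0.001 -0.003]
lip left exp [235.05687492 152.21174651] seen 236,152
```

View pics/c4.png

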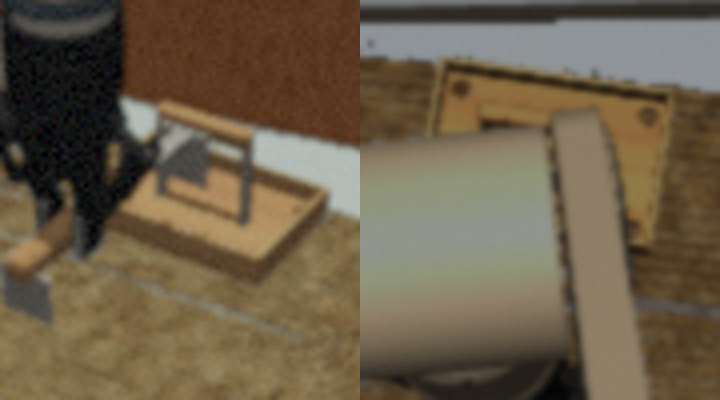

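The lip hangs over the free floor, at (185,160) in the crop, and its position agrees with the projection within 1 px. I lower it now.

Emit:
drive_tool --targets '[0,0,0.01,0,0,0,0,0,0,0.02,0,0,0,0,0,0,0.03,0,0,0,0,0,0,0.036,0,0,0,0,0,0,0.041,0,0,0,0,0,0,0.041,0,0,0,0,0,0,0.041,0,0,0,0]'

```text
clock: 6.0
eef_pos: [625.9, 60.8, 115.4]
tcp_rot: [3.141, 0.001, -0.163]
contact_force: [-0.7, -0.0, -0.8]
opening: 0.221
```

Run:
```python
from h import *
go(616,61,62,-.16)
```

```text
t 6.0 rot [ 3.141e+00  1.000e-03 -1.630e-01] grasp [625.8  60.8  61.5] q6 1.83 F [-0.7 -0.  -0.8] op 0.221
shift [-0.0098  0.0014 -0.0005] turn [ 0.     0.001 -0.003]
```

Emit:
drive_tool --targets '[-0.006,0,0,0,0,0,0,-0.012,0,0,0,0,0,0,-0.017,0,0,0,0,0,0,-0.022,0,0,0,0,0,0,-0.028,0,0,0,0,0,0,-0.036,0,0,0,0,0,0,-0.044,0,0,0,0,0,0,-0.052,0,0,0,0,0,0,-0.06,0,0,0,0,0,0,-0.068,0,0,0,0,0,0,-0.076,0,0,0,0,0,0,-0.084,0,0,0,0,0,0]'

```text
clock: 7.0
eef_pos: [542.4, 74.6, 116.0]
tcp_rot: [-3.142, -0.0, -0.163]
contact_force: [1.9, -0.5, -1.0]
opening: 0.219
```

Run:
```python
from h import *
go(445,90,62,-.16)
f=snap('scene','s5.png');g=snap('top','t5.png')
c=np.hstack([cv2.resize(f['color'][130:250,180:310],None,fx=3,fy=3,interpolation=cv2.INTER_CUBIC),cv2.resize(g['color'][90:210,190:320],None,fx=3,fy=3,interpolation=cv2.INTER_CUBIC)])
cv2.imwrite('pics/c5.png',c)
```

```text
t 7.0 rot [-3.142 -0.    -0.163] grasp [542.5  74.6  62.1] q6 1.87 F [ 1.9 -0.5 -1. ] op 0.219
shift [-0.0987  0.0006  0.0001] turn [-0.    -0.    -0.003]
```

View pics/c5.png

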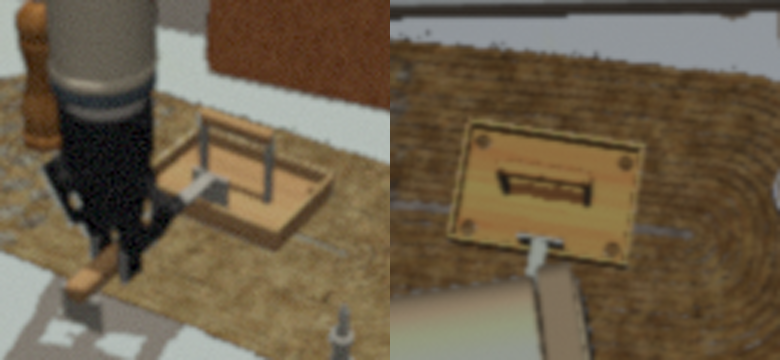

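The shelf follows the hook, its near rim now at (455–630, 240–265) in the crop. I keep pulling.

Emit:
drive_tool --targets '[-0.008,0,0,0,0,0,0,-0.016,0,0,0,0,0,0,-0.025,0,0,0,0,0,0,-0.034,0,0,0,0,0,0,-0.043,0,0,0,0,0,0,-0.052,0,0,0,0,0,0,-0.061,0,0,0,0,0,0,-0.07,0,0,0,0,0,0,-0.079,0,0,0,0,0,0,-0.087,0,0,0,0,0,0,-0.094,0,0,0,0,0,0,-0.098,0,0,0,0,0,0]'

```text
clock: 8.1
eef_pos: [445.4, 90.4, 115.9]
tcp_rot: [3.141, 0.0, -0.163]
contact_force: [1.8, 0.3, -1.4]
opening: 0.217
```

Emit:
drive_tool --targets '[0.004,0,0,0,0,0,0,0.01,0,0,0,0,0,0,0.01,0,-0.01,0,0,0,0,0.01,0,-0.025,0,0,0,0,0.01,0,-0.04,0,0,0,0,0,0,-0.045,0,0,0,0,-0.02,0,-0.045,0,0,0,0,-0.035,0,-0.045,0,0,0,0,-0.035,0,-0.045,0,0,0,0]'

```text
clock: 8.85
eef_pos: [408.3, 95.8, 160.6]
tcp_rot: [3.14, 0.003, -0.163]
contact_force: [-0.5, -0.4, -2.3]
opening: 0.216
```

Run:
```python
from h import *
f=snap('scene','s6.png');g=snap('top','t6.png')
c=np.hstack([cv2.resize(f['color'][130:270,160:290],None,fx=3,fy=3,interpolation=cv2.INTER_CUBIC),cv2.resize(g['color'][110:250,190:320],None,fx=3,fy=3,interpolation=cv2.INTER_CUBIC)])
cv2.imwrite('pics/c6.png',c)
go(455,20,95,np.pi/2)
```

```text
t 8.95 rot [-3.141 -0.    -0.163] grasp [411.8  96.1 107.2] q6 1.96 F [ 0.3  0.2 -1.5] op 0.217
shift [0.055  0.0681 0.0122] turn [ 0.    -0.    -1.733]
```

View pics/c6.png

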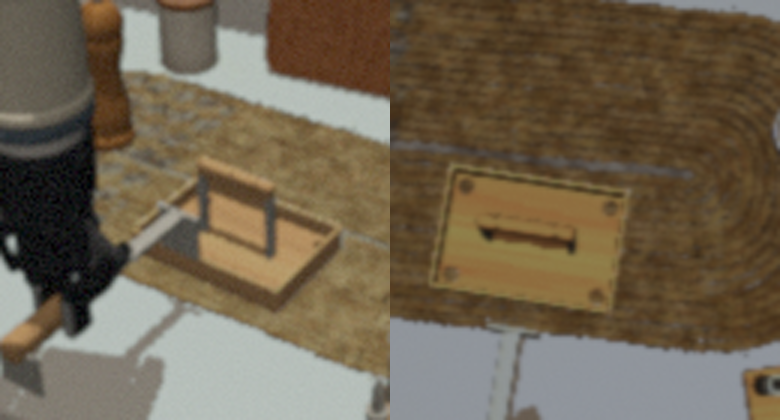

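The shelf is out and flat; its rim corners in the top crop are (450,165), (632,190), (612,312) and (432,287). The lip is clear in front of it at (510,327). Next I turn the hook crosswise.

Emit:
drive_tool --targets '[0.007,0.009,0,0,0,-0.11,0,0.014,0.018,0,0,0,-0.22,0,0.021,0.027,0,0,0,-0.33,0,0.028,0.036,0,0,0,-0.44,0,0.035,0.045,0,0,0,-0.55,0,0.042,0.054,0,0,0,-0.66,0,0.049,0.062,0,0,0,-0.77,0,0.055,0.068,0,0,0,-0.88,0,0.055,0.068,0,0,0,-0.99,0,0.055,0.068,0,0,0,-1.1,0,0.055,0.068,0,0,0,-1.21,0,0.055,0.068,0,0,0,-1.32,0]'

```text
clock: 9.95
eef_pos: [456.3, 19.7, 160.9]
tcp_rot: [3.141, -0.0, 1.162]
contact_force: [0.2, 0.2, -1.2]
opening: 0.219
```

Run:
```python
from h import *
go(455,20,45,np.pi/2)
f=dict(np.load('pics/t6.npz'))
C=lambda u,v,z:ray(f,u/3+190-1/3,v/3+110-1/3,z)
print('shelf',fitrect([C(*p,34) for p in[(60,165),(242,190),(222,312),(42,287)]]))
print('bar top ends', C(87,215,96),C(188,232,96))
```

```text
t 9.95 rot [ 3.141 -0.     1.162] grasp [456.3  19.7 107. ] q6 0.45 F [ 0.2  0.2 -1.2] op 0.219
shift [-0.0002 -0.0013  0.062 ] turn [ 0.001 -0.    -0.409]
shelf (array([632.5,  60.5]), np.float64(-0.156), np.float64(-0.162), array([158.8, 108.2]))
bar top ends [642.49234625 100.91280988  96.        ] [627.13974078  19.283246    96.        ]
```

Emit:
drive_tool --targets '[0,0,0,0,0,-0.11,0,0,0,0,0,0,-0.22,0,0,0,0.01,0,0,-0.33,0,0,0,0.025,0,0,-0.409,0,0,0,0.04,0,0,-0.409,0,0,0,0.052,0,0,-0.409,0,0,0,0.06,0,0,-0.409,0,0,0,0.064,0,0,-0.409,0,0,0,0.064,0,0,-0.409,0,0,0,0.064,0,0,-0.409,0]'

```text
clock: 10.78
eef_pos: [455.5, 19.9, 97.0]
tcp_rot: [3.141, 0.0, 1.566]
contact_force: [0.0, 0.2, -0.7]
opening: 0.214
```

Run:
```python
from h import *
go(455,20,42,np.pi/2)
```

```text
t 10.7833 rot [3.141 0.    1.566] grasp [455.6  19.9  43.1] q6 0.05 F [ 0.   0.2 -0.7] op 0.214
shift [ 0.0001 -0.0005  0.0011] turn [ 0.     0.    -0.005]
```

Emit:
drive_tool --targets '[0,0,0.001,0,0,0,0,0,0,0.002,0,0,0,0,0,0,0.003,0,0,0,0,0,0,0.003,0,0,0,0.3,0,0,0.003,0,0,0,0.5,0,0,0.003,0,0,0,0.7,0,0,0.003,0,0,0,1,0,0,0.003,0,0,0,1,0,0,0.003,0,0,0,1,0,0,0.003,0,0,0,1]'

```text
clock: 11.62
eef_pos: [455.1, 20.0, 93.9]
tcp_rot: [-3.142, -0.0, 1.566]
contact_force: [-0.3, -0.3, -0.5]
opening: 0.997
```

Run:
```python
from h import *
go(455,20,150,np.pi/2)
```

```text
t 11.6167 rot [-3.142 -0.     1.566] grasp [455.1  20.   40. ] q6 0.05 F [-0.3 -0.3 -0.5] op 0.997
shift [-0.0e+00 -1.0e-04 -1.1e-01] turn [-0.    -0.    -0.005]
```

Emit:
drive_tool --targets '[0,0,-0.02,0,0,0,1,0,0,-0.05,0,0,0,1,0,0,-0.08,0,0,0,1,0.003,0.015,-0.11,0,0,0.02,1,0.01,0.05,-0.115,0,0,0.06,1,0.018,0.085,-0.115,0,0,0.1,1,0.026,0.12,-0.115,0,0,0.153,1,0.035,0.155,-0.115,0,0,0.153,1,0.04,0.178,-0.11,0,0,0.153,1,0.04,0.178,-0.11,0,0,0.153,1,0.04,0.178,-0.11,0,0,0.153,1]'

```text
clock: 12.53
eef_pos: [633.6, 59.3, 202.9]
tcp_rot: [-3.14, 0.0, 1.413]
contact_force: [-0.3, 0.4, -0.6]
opening: 1.001
```

Run:
```python
from h import *
f=snap('scene','s7.png');g=snap('top','t7.png')
c=np.hstack([cv2.resize(f['color'][120:260,160:290],None,fx=3,fy=3,interpolation=cv2.INTER_CUBIC),cv2.resize(g['color'][120:260,190:320],None,fx=3,fy=3,interpolation=cv2.INTER_CUBIC)])
cv2.imwrite('pics/c7.png',c)
go(633.5,60.3,88,np.pi/2-.158)
```

```text
t 12.6333 rot [-3.140e+00  1.000e-03  1.413e+00] grasp [632.   58.9 149.4] q6 0.25 F [-0.6  0.2  0.2] op 0.996
shift [0.0016 0.0012 0.0614] turn [-0.002  0.001  0.   ]
```

View pics/c7.png

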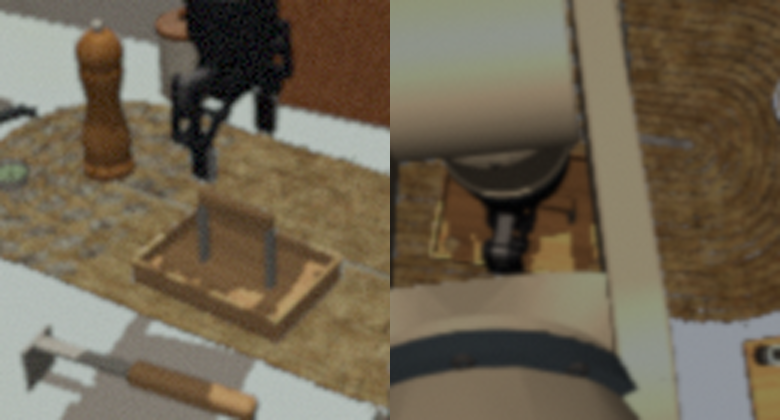

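The hook stands on the worktop clear of the shelf, and the gripper is above the handle. Next I lower and grip the bar.

Emit:
drive_tool --targets '[0.001,0.001,0.02,0,0,0,1,0.0015,0.001,0.04,0,0,0,1,0.0015,0.001,0.055,0,0,0,1,0.0015,0.001,0.061,0,0,0,1,0.0015,0.001,0.061,0,0,0,0.6,0.0015,0.001,0.061,0,0,0,0.3,0.0015,0.001,0.061,0,0,0,0,0.0015,0.001,0.061,0,0,0,0,0.0015,0.001,0.061,0,0,0,0,0.0015,0.001,0.061,0,0,0,0,0.0015,0.001,0.061,0,0,0,0,0.0015,0.001,0.061,0,0,0,0]' --force 90

```text
clock: 13.63
eef_pos: [634.4, 60.5, 143.3]
tcp_rot: [-3.141, -0.0, 1.413]
contact_force: [-3.7, 0.1, 4.9]
opening: 0.118
```

Run:
```python
from h import *
go(600,20,170,np.pi/2-.158)
```

```text
t 13.6333 rot [-3.141 -0.     1.413] grasp [634.4  60.5  89.4] q6 0.25 F [-3.7  0.1  4.9] op 0.118
shift [-0.0454 -0.0277 -0.0806] turn [-0. -0. -0.]
```

The bar is gripped (opening 0.118). I lift, then measure the pins closely from both first pictures.

Emit:
drive_tool --targets '[0,0,-0.008,0,0,0,0,0,0,-0.02,0,0,0,0,0,0,-0.038,0,0,0,0,0,0,-0.056,0,0,0,0,0,0,-0.074,0,0,0,0,0,0,-0.092,0,0,0,0,0,0,-0.11,0,0,0,0,0,0,-0.128,0,0,0,0,0,0,-0.138,0,0,0,0,0,0,-0.14,0,0,0,0]'

```text
clock: 14.47
eef_pos: [635.5, 60.5, 285.8]
tcp_rot: [3.138, -0.001, 1.413]
contact_force: [0.4, 0.4, -2.4]
opening: 0.121
```

Run:
```python
from h import *
go(470,-206,228,np.pi/2+.114)
a=dict(np.load('pics/s0.npz'))['color'];b=dict(np.load('pics/t0.npz'))['color']
A=cv2.resize(a[228:312,272:362],None,fx=6,fy=6,interpolation=cv2.INTER_CUBIC)   # 540x504 
B=cv2.resize(b[220:280,302:386],None,fx=6,fy=6,interpolation=cv2.INTER_CUBIC)   # 504x360
A=cv2.resize(A,None,fx=5/6,fy=5/6); B=cv2.resize(B,None,fx=5/6,fy=5/6)
print(A.shape,B.shape)
A=cv2.convertScaleAbs(A,alpha=1.3); B=cv2.convertScaleAbs(B,alpha=1.3)
c=np.zeros((600,800,3),np.uint8)
# scene at left scaled 4.4, top at right
A=cv2.resize(a[228:312,272:362],(396,370),interpolation=cv2.INTER_CUBIC); B=cv2.resize(b[222:280,304:384],(400,290),interpolation=cv2.INTER_CUBIC)
c[:370,:396]=A; c[:290,400:]=B
# current pic bottom
g=snap('scene','s8.png')['color']; t=snap('top','t8.png')['color']
c[370:600,:396]=cv2.resize(g[120:253,150:379],(396,230)); c[300:600,400:]=cv2.resize(t[90:279,170:422],(400,300))
cv2.imwrite('pics/c8.png',c)
```

```text
t 14.4667 rot [ 3.138e+00 -1.000e-03  1.413e+00] grasp [635.8  60.5 231.9] q6 0.25 F [ 0.4  0.4 -2.4] op 0.121
shift [-0.2892 -0.1216  0.0032] turn [ 0.004 -0.    -0.272]
(420, 450, 3) (300, 420, 3)
```

View pics/c8.png

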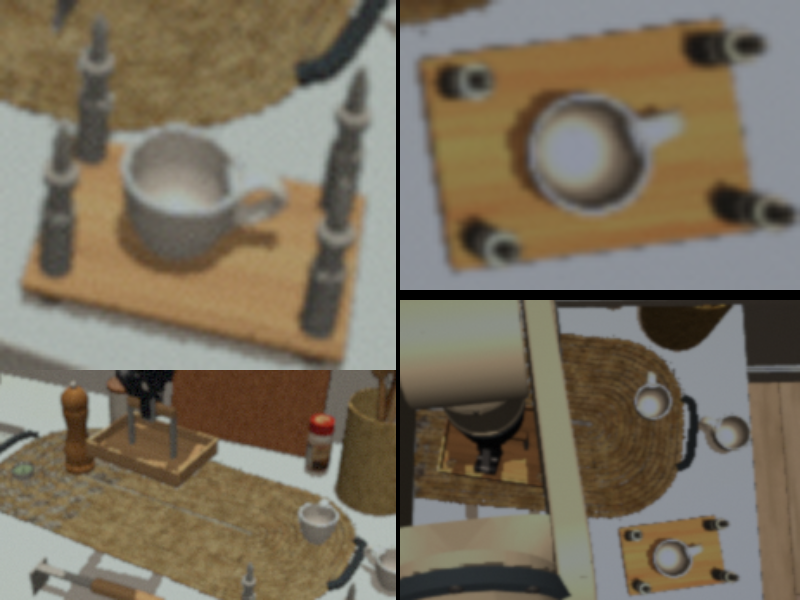

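The pins stand out clearly: in the scene crop the tips are at (100,22), (65,130), (360,72) and (337,195) and the collars at (97,60), (60,170), (352,115) and (335,230). In the top crop the collars are at (475,80), (740,45), (775,210) and (500,245). The shelf hangs level. I fit the stand pose and shoulder height from these.

```bash
cat > fit.py <<'E'
from h import *
from scipy.optimize import least_squares
s=dict(np.load('pics/s0.npz'));t=dict(np.load('pics/t0.npz'))
S=lambda p:np.array(p)/4.4+[272-.4,228-.4]; T=lambda p:(np.array(p)-[400,0])/5+[304-.4,222-.4]
sg=[(1,1),(1,-1),(-1,-1),(-1,1)]
obs=[]
for (i,j),p in zip([sg[0],sg[3],sg[1],sg[2]],[(100,20),(65,127),(360,70),(337,192)]): obs.append((s,S(p),40*i,65*j,30,1))
for (i,j),p in zip([sg[0],sg[3],sg[1],sg[2]],[(97,62),(60,172),(352,117),(336,232)]): obs.append((s,S(p),40*i,65*j,0,1))
for (i,j),p in zip(sg,[(476,80),(740,45),(776,210),(502,246)]): obs.append((t,T(p),40*i,65*j,0,1))
for (i,j),p in zip(sg,[(418,58),(722,22),(750,233),(455,270)]): obs.append((t,T(p),55*i,80*j,16,0))
for (i,j),p in zip([sg[1],sg[2],sg[3]],[(366,195),(343,348),(28,282)]): obs.append((s,S(p),55*i,80*j,16,0))
def res(q,full=False):
    r=[]
    for f,p,a,b,z,k in obs:
        c,n=np.cos(q[2]),np.sin(q[2]); r.append(proj(f,(q[0]+c*a-n*b,q[1]+n*a+c*b,z+(q[3] if k else 0)))-p)
    return np.array(r) if full else np.ravel(r)
for nm,sel in[('all',lambda o:True),('top',lambda o:o[0] is t),('scene',lambda o:o[0] is s)]:
    O=obs; obs=[o for o in O if sel(o)]
    q=least_squares(res,[470,-205,.11,80],loss='soft_l1').x; print(nm,np.round(q,3)); 
    if nm=='all':print(np.round(res(q,True),1).tolist())
    obs=O
E
python3 fit.py
```

```text
all [ 4.70242e+02 -2.08540e+02  1.12000e-01  7.90010e+01]
[[-0.1, -0.1], [-0.6, 0.2], [0.2, 0.2], [1.3, -1.1], [-0.1, 0.4], [-0.1, 0.2], [0.0, -0.4], [-0.5, 0.1], [-0.1, 0.1], [0.2, 0.2], [-1.2, 0.5], [-0.1, 0.4], [0.7, -0.2], [0.6, -0.9], [2.4, -0.5], [-0.3, 0.2], [0.3, -1.4], [0.3, 1.2], [-2.3, -1.1]]
top [ 4.70443e+02 -2.06993e+02  1.12000e-01  8.71010e+01]
scene [ 4.69463e+02 -2.08856e+02  1.12000e-01  7.96900e+01]
```

Emit:
drive_tool --targets '[-0.01,-0.005,0,0,0,-0.01,0,-0.035,-0.015,0,0,0,-0.03,0,-0.065,-0.027,0,0,0,-0.06,0,-0.097,-0.041,0,0,0,-0.09,0,-0.13,-0.055,0,0,0,-0.12,0,-0.163,-0.069,0,0,0,-0.15,0,-0.196,-0.083,0,0,0,-0.18,0,-0.228,-0.096,0,0,0,-0.21,0,-0.256,-0.108,0,0,0,-0.24,0,-0.276,-0.116,0,0,0,-0.26,0,-0.287,-0.121,0,0,0,-0.27,0,-0.291,-0.122,0,0,0,-0.27,0]'

```text
clock: 15.57
eef_pos: [465.9, -209.2, 281.7]
tcp_rot: [-3.139, -0.001, 1.682]
contact_force: [0.6, 0.1, -2.5]
opening: 0.121
```

Run:
```python
from h import *
go(470.2,-208.3,200,np.pi/2+.112)
f=snap('scene','s9.png');t=snap('top','t9.png')
A=cv2.resize(f['color'][190:310,255:375],(480,480),interpolation=cv2.INTER_CUBIC)
B=cv2.resize(t['color'][215:285,304:384],(320,280),interpolation=cv2.INTER_CUBIC)
c=np.zeros((480,800,3),np.uint8);c[:,:480]=A;c[:280,480:]=B
cv2.imwrite('pics/c9.png',c)
```

```text
t 15.5667 rot [-3.139e+00 -1.000e-03  1.682e+00] grasp [ 465.7 -209.2  227.8] q6 -0.54 F [ 0.6  0.1 -2.5] op 0.121
shift [0.0004 0.0045 0.0278] turn [-0.003 -0.001 -0.001]
```

View pics/c9.png

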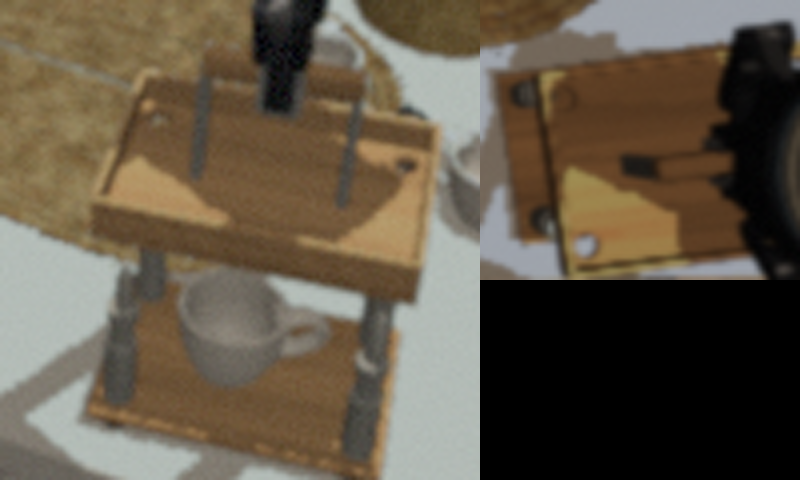

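The scene crop shows the shelf's rim-top corners at (140,70), (440,120), (418,268) and (93,205) and floor holes at (155,118) and (405,163). In the top crop the left holes are at (565,97) and (585,245). I compare this with where the hand says the shelf is.

Run:
```python
from h import *
from scipy.optimize import least_squares
s=dict(np.load('pics/s9.npz'));t=dict(np.load('pics/t9.npz'))
S=lambda p:np.array(p)/4+[255-.4,190-.4]; T=lambda p:(np.array(p)-[480,0])/4+[304-.4,215-.4]
obs=[(s,S((140,70)),55,80,26),(s,S((440,120)),55,-80,26),(s,S((418,268)),-55,-80,26),(s,S((93,205)),-55,80,26),(s,S((155,118)),40,65,8),(s,S((405,163)),40,-65,8),
(t,T((565,97)),40,65,8),(t,T((585,245)),-40,65,8),(t,T((541,74)),55,80,26),(t,T((567,277)),-55,80,26)]
def res(q,full=False):
    c,n=np.cos(q[2]),np.sin(q[2])
    r=[proj(f,(q[0]+c*a-n*b,q[1]+n*a+c*b,z+q[3]))-p for f,p,a,b,z in O]
    return np.array(r) if full else np.ravel(r)
for nm,O in[('all',obs),('scene',obs[:6]),('top',obs[6:])]:
    q=least_squares(res,[470,-208,.11,147],loss='soft_l1').x;print(nm,np.round(q,3))
    q=least_squares(lambda p:res([p[0],p[1],p[2],146.4]),[470,-208,.11],loss='soft_l1').x;print(' z fixed',np.round(q,3),np.round(res([*q,146.4],True),1).tolist())
go(470.2,-208.3,200,np.pi/2+.112)
```

```text
all [ 4.66916e+02 -2.07967e+02  1.18000e-01  1.41057e+02]
 z fixed [ 4.63950e+02 -2.07664e+02  9.50000e-02] [[0.2, -1.7], [0.8, 0.4], [0.6, -0.4], [-1.8, -2.6], [1.1, -1.6], [0.1, -0.6], [-0.1, 0.8], [-0.1, 0.6], [-0.4, 0.3], [0.2, 1.5]]
scene [ 4.70403e+02 -2.07031e+02  1.24000e-01  1.37924e+02]
 z fixed [ 4.60812e+02 -2.08868e+02  1.27000e-01] [[-0.8, -0.2], [0.3, 0.5], [2.0, 0.2], [-1.3, -0.3], [0.4, -0.1], [-0.2, -0.3]]
top [ 4.64622e+02 -2.10128e+02  8.90000e-02  1.35326e+02]
 z fixed [ 4.65088e+02 -2.08024e+02  8.80000e-02] [[0.1, 0.0], [-0.1, -0.1], [-0.1, -0.5], [0.1, 0.7]]
t 15.6667 rot [-3.140e+00 -1.000e-03  1.681e+00] grasp [ 467.3 -208.2  228.2] q6 -0.53 F [-0.7  0.5 -2.3] op 0.12
shift [-0.0004  0.0028  0.0282] turn [-0.001 -0.001 -0.002]
```

Emit:
drive_tool --targets '[0,0.001,0.008,0,0,0,0,0,0.002,0.016,0,0,0,0,0,0.0028,0.024,0,0,0,0,0,0.0028,0.03,0,0,0,0,0,0.0028,0.03,0,0,0,0,0,0.0028,0.03,0,0,0,0,0,0.0028,0.03,0,0,0,0,0,0.0028,0.03,0,0,0,0]'

```text
clock: 16.33
eef_pos: [471.3, -207.5, 253.2]
tcp_rot: [3.141, 0.0, 1.683]
contact_force: [0.9, 0.4, -1.9]
opening: 0.122
```

Run:
```python
from h import *
go(470.2,-208.4,165,np.pi/2+.112);print(sense()['wrist_torque'])
```

```text
t 16.3333 rot [3.141 0.    1.683] grasp [ 471.4 -207.5  199.3] q6 -0.53 F [ 0.9  0.4 -1.9] op 0.122
shift [-0.0008 -0.0012  0.0343] turn [0. 0. 0.]
[-0.08792608  0.00557475 -0.01702168]
```

Emit:
drive_tool --targets '[-0.0008,-0.0012,0,0,0,0,0,-0.0008,-0.0012,0.003,0,0,0,0,-0.0008,-0.0012,0.006,0,0,0,0,-0.0008,-0.0012,0.009,0,0,0,0,-0.0008,-0.0012,0.012,0,0,0,0,-0.0008,-0.0012,0.015,0,0,0,0,-0.0008,-0.0012,0.018,0,0,0,0,-0.0008,-0.0012,0.018,0,0,0,0,-0.0008,-0.0012,0.018,0,0,0,0]'

```text
clock: 17.08
eef_pos: [469.9, -208.4, 234.6]
tcp_rot: [-3.141, -0.0, 1.683]
contact_force: [0.2, 0.8, -2.2]
opening: 0.119
```

Run:
```python
from h import *
go(470.2,-208.4,165,np.pi/2+.112);print(sense()['wrist_torque'])
```

```text
t 17.0833 rot [-3.141 -0.     1.683] grasp [ 469.9 -208.4  180.7] q6 -0.53 F [ 0.2  0.8 -2.2] op 0.119
shift [-0.0001  0.0003  0.0157] turn [-0. -0. -0.]
[0.01871747 0.02719773 0.00744788]
```

Emit:
drive_tool --targets '[0,0,0.002,0,0,0,0,0,0,0.004,0,0,0,0,0,0,0.006,0,0,0,0,0,0,0.008,0,0,0,0,0,0,0.01,0,0,0,0,0,0,0.01,0,0,0,0,0,0,0.01,0,0,0,0]'

```text
clock: 17.67
eef_pos: [469.9, -208.4, 224.8]
tcp_rot: [-3.141, -0.0, 1.683]
contact_force: [0.2, 1.1, -3.0]
opening: 0.12
```

Run:
```python
from h import *
go(470.2,-208.4,165,np.pi/2+.112);print(sense()['wrist_torque'])
```

```text
t 17.6667 rot [-3.141 -0.     1.683] grasp [ 469.9 -208.4  170.9] q6 -0.53 F [ 0.2  1.1 -3. ] op 0.12
shift [-0.0001  0.0003  0.0059] turn [-0. -0.  0.]
[-0.00820838  0.01217992  0.04070191]
```

Emit:
drive_tool --targets '[0,0,0.001,0,0,0,0,0,0,0.002,0,0,0,0,0,0,0.003,0,0,0,0,0,0,0.004,0,0,0,0,0,0,0.005,0,0,0,0,0,0,0.006,0,0,0,0,0,0,0.006,0,0,0,0]'

```text
clock: 18.25
eef_pos: [469.9, -208.5, 220.5]
tcp_rot: [-3.141, 0.0, 1.683]
contact_force: [-7.7, 2.0, 19.7]
opening: 0.119
```

Run:
```python
from h import *
go(470.2,-208.4,165,np.pi/2+.112);print(sense()['wrist_torque'])
```

```text
t 18.25 rot [-3.141  0.     1.683] grasp [ 469.9 -208.5  166.6] q6 -0.53 F [-7.7  2.  19.7] op 0.119
shift [0.     0.0003 0.0016] turn [-0.  0.  0.]
[0.45155726 1.20627879 0.07184191]
```

Firm contact at grasp height 166.6. Given the height range, the pins must be through the holes. I ease the press and the sideways load.

Emit:
drive_tool --targets '[0,-0.0005,-0.0005,0,0,0,0,0,-0.001,-0.001,0,0,0,0,0,-0.001,-0.001,0,0,0,0]'

```text
clock: 18.5
eef_pos: [469.4, -208.6, 220.6]
tcp_rot: [3.14, 0.001, 1.683]
contact_force: [-0.3, 1.7, 6.9]
opening: 0.123
```

Run:
```python
from h import *
go(470.2,-208.4,165,np.pi/2+.112);print(sense()['wrist_torque'])
```

```text
t 18.5 rot [3.140e+00 1.000e-03 1.683e+00] grasp [ 469.5 -208.6  166.7] q6 -0.53 F [-0.3  1.7  6.9] op 0.123
shift [0.0001 0.0008 0.0017] turn [ 0.001  0.001 -0.   ]
[ 0.30606489  0.05890115 -0.01087071]
```

Side load is gone and the height is unchanged with about 9 N carried and little moment, so the shelf is resting on the shoulders. I hold briefly, then release.

Emit:
drive_tool --targets '[0,0,-0.0004,0,0,0,0,0,0,-0.0004,0,0,0,0,0,0,-0.0004,0,0,0,0,0,0,-0.0004,0,0,0,0.15,0,0,-0.0004,0,0,0,0.25,0,0,-0.0004,0,0,0,0.4,0,0,-0.0004,0,0,0,0.6,0,0,-0.0004,0,0,0,0.8,0,0,-0.0004,0,0,0,0.8,0,0,-0.0004,0,0,0,0.8,0,0,-0.0004,0,0,0,0.8]'

```text
clock: 19.42
eef_pos: [469.0, -208.5, 220.3]
tcp_rot: [-3.142, 0.0, 1.683]
contact_force: [0.3, -0.2, 0.2]
opening: 0.797
```

Run:
```python
from h import *
go(470.2,-208.4,280,np.pi/2+.112);print(sense()['wrist_torque'])
```

```text
t 19.4167 rot [-3.142  0.     1.683] grasp [ 468.9 -208.5  166.4] q6 -0.53 F [ 0.3 -0.2  0.2] op 0.797
shift [-1.000e-04  1.200e-03 -1.136e-01] turn [-0.  0.  0.]
[ 0.06937137  0.00430228 -0.00846953]
```

Next I retreat straight up and then toward the middle, so both cameras have a free view.

Emit:
drive_tool --targets '[0,0,-0.01,0,0,0,0.8,0,0,-0.025,0,0,0,0.8,0,0,-0.045,0,0,0,0.8,0,0,-0.07,0,0,0,0.8,0,0,-0.095,0,0,0,0.8,0,0,-0.12,0,0,0,0.8,0.03,0,-0.135,0,0,0,0.8,0.065,0,-0.14,0,0,0,0.8,0.1,0,-0.14,0,0,0,0.8,0.135,0,-0.14,0,0,0,0.8,0.17,0,-0.14,0,0,0,0.8,0.2,0,-0.14,0,0,0,0.8]'

```text
clock: 20.42
eef_pos: [445.9, -7.9, 361.3]
tcp_rot: [3.141, -0.0, 1.683]
contact_force: [0.4, -0.1, -0.6]
opening: 0.803
```

Emit:
drive_tool --targets '[0.03,0,0,0,0,0,0.8,0.06,0,0,0,0,0,0.8,0.09,0,0,0,0,0,0.8,0.12,0,0,0,0,0,0.8,0.15,0,0,0,0,0,0.8,0.18,0,0,0,0,0,0.8,0.2,0,0,0,0,0,0.8,0.2,0,0,0,0,0,0.8,0.2,0,0,0,0,0,0.8]'

```text
clock: 21.17
eef_pos: [424.0, 189.6, 360.8]
tcp_rot: [3.141, 0.0, 1.685]
contact_force: [0.3, -0.3, -0.2]
opening: 0.799
```

Run:
```python
from h import *
go(470,0,280,1.57)
f=snap('scene','s10.png');t=snap('top','t10.png')
A=cv2.resize(f['color'][200:310,255:375],(480,440),interpolation=cv2.INTER_CUBIC)
B=cv2.resize(t['color'][215:285,304:384],(320,280),interpolation=cv2.INTER_CUBIC)
c=np.zeros((440,800,3),np.uint8);c[:,:480]=A;c[:280,480:]=B
cv2.imwrite('pics/c10.png',c)
# numeric: wood-coloured blob of the shelf in the top view vs predicted outline
hsv=cv2.cvtColor(t['color'],cv2.COLOR_BGR2HSV)
m=cv2.inRange(hsv,(8,70,60),(28,255,255)); m[:215]=0;m[:,:295]=0; m[290:]=0
m=cv2.morphologyEx(m,cv2.MORPH_CLOSE,np.ones((7,7)))
k=max(cv2.findContours(m,0,2)[0],key=cv2.contourArea);r=cv2.minAreaRect(k);b=cv2.boxPoints(r)
for h in(79,85):
    P=np.array([ray(t,u,v,h+26)[:2] for u,v in b]);print(h,'area',cv2.contourArea(k),'centre',P.mean(0).round(1),'edges',[np.round(np.linalg.norm(P[i]-P[i-1]),1) for i in range(4)],'angle',[np.round(np.arctan2(*(P[i]-P[i-1])[::-1]),3) for i in range(4)])
```

```text
t 21.1667 rot [3.141 0.    1.685] grasp [424.  189.6 306.9] q6 0.3 F [ 0.3 -0.3 -0.2] op 0.799
shift [-0.1936  0.024   0.027 ] turn [0.    0.    0.115]
79 area 7872.5 centre [ 468.5 -265.6] edges [np.float64(170.7), np.float64(380.1), np.float64(170.7), np.float64(369.5)] angle [np.float64(-0.032), np.float64(-1.587), np.float64(3.047), np.float64(1.555)]
85 area 7872.5 centre [ 468.7 -263.6] edges [np.float64(169.4), np.float64(377.4), np.float64(169.4), np.float64(366.8)] angle [np.float64(-0.032), np.float64(-1.587), np.float64(3.047), np.float64(1.555)]
```

The viewer's limit is reached, so I check the seating numerically.

Run:
```python
from h import *
from scipy.optimize import minimize
s=dict(np.load('pics/s10.npz'));t=dict(np.load('pics/t10.npz'))
# edge-alignment fit of the shelf's rim-top outline: maximise gradient along projected outer rim edges, both views
def grad(f):
    g=cv2.GaussianBlur(cv2.cvtColor(f['color'],cv2.COLOR_BGR2LAB).astype(np.float32),(0,0),1.0)
    return cv2.GaussianBlur(sum(np.hypot(cv2.Sobel(g[...,i],5,1,0),cv2.Sobel(g[...,i],5,0,1)) for i in range(3)),(0,0),.7)
V=[(s,grad(s)),(t,grad(t))]
cor=np.array([(55,80),(55,-80),(-55,-80),(-55,80),(55,80)],float)
pts=np.vstack([np.linspace(cor[i],cor[i+1],40) for i in range(4)])
def score(q,views):
    R=Ro.from_euler('zyx',[q[2],q[4],q[5]]); W=R.apply(np.c_[pts,np.full(len(pts),26.)])+[q[0],q[1],q[3]]
    tot=0
    for f,g in views:
        P=np.array([proj(f,w) for w in W]).astype(np.float32)
        tot+=cv2.remap(g,P[:,:1],P[:,1:],cv2.INTER_LINEAR).mean()/g.std()
    return -tot
for nm,v in[('both',V),('scene',V[:1]),('top',V[1:])]:
    best=min((minimize(score,[470+a,-208+b,.112,h,0,0],args=(v,),method='Nelder-Mead',options=dict(initial_simplex=np.array([470+a,-208+b,.112,h,0,0])+np.vstack([np.zeros(6),np.diag([3,3,.03,4,.03,.03])]),maxiter=250)) for a in(-2,2) for b in(-2,2) for h in(78,86)),key=lambda r:r.fun)
    print(nm,np.round(best.x,3),round(best.fun,2))
# bystander change since start away from arm/shelf
for a,b,n in[('s0','s10','scene'),('t0','t10','top')]:
    d=cv2.absdiff(dict(np.load(f'pics/{a}.npz'))['color'],dict(np.load(f'pics/{b}.npz'))['color']).max(2)
    k,_,st,_=cv2.connectedComponentsWithStats(cv2.morphologyEx((d>40).astype(np.uint8),cv2.MORPH_OPEN,np.ones((3,3))))
    print(n,[x[:5].tolist() for x in st[1:] if x[4]>30])
```

```text
both [ 4.72198e+02 -2.05990e+02  1.19000e-01  8.31770e+01 -7.00000e-02
  3.80000e-02] -6.04
scene [ 4.76003e+02 -2.05906e+02  1.34000e-01  8.05110e+01 -8.80000e-02
  3.60000e-02] -2.71
top [ 4.69777e+02 -2.04465e+02  9.60000e-02  8.70830e+01  5.60000e-02
  5.90000e-02] -3.46
scene [[90, 36, 8, 6, 41], [108, 39, 31, 9, 171], [93, 51, 59, 105, 3433], [254, 157, 49, 32, 535], [251, 175, 13, 9, 66], [242, 182, 16, 8, 74], [269, 183, 8, 6, 33], [280, 189, 14, 11, 57], [230, 199, 11, 6, 41], [220, 202, 8, 10, 66], [243, 204, 10, 5, 40], [128, 213, 9, 8, 52], [285, 221, 5, 12, 50], [305, 224, 37, 9, 122], [129, 229, 57, 41, 1221], [277, 237, 84, 68, 2977], [188, 241, 58, 31, 703], [34, 254, 97, 52, 1337], [347, 278, 9, 8, 46], [117, 293, 39, 91, 1907], [48, 298, 49, 86, 1864], [93, 339, 22, 45, 533]]
top [[220, 110, 48, 39, 546], [239, 113, 11, 7, 49], [255, 114, 20, 15, 125], [262, 126, 7, 6, 39], [262, 133, 9, 7, 49], [219, 189, 36, 6, 191], [319, 225, 70, 55, 936], [159, 236, 58, 51, 1687], [325, 240, 40, 25, 548], [311, 242, 7, 24, 117], [64, 245, 101, 139, 8673], [233, 253, 44, 10, 423], [42, 265, 34, 12, 296], [81, 267, 5, 8, 34], [76, 277, 6, 9, 46], [23, 279, 16, 6, 69], [0, 285, 91, 99, 6094], [222, 382, 38, 2, 76]]
```

The tilt terms from the two views contradict each other. To gauge the bias, I run the same scene fit on s9, where the shelf hung level in the grip.

Run:
```python
from h import *
# direct check: shift+warp between scene view s9 (held level, grasp ~466,-209,228) and s10; predict with level pose, correlate at corners
a=dict(np.load('pics/s9.npz'));b=dict(np.load('pics/s10.npz'))
ga,gb=[cv2.cvtColor(x['color'],cv2.COLOR_BGR2LAB)[...,2].astype(np.float32) for x in(a,b)]
def pose(q,p): 
    return Ro.from_euler('z',q[2]).apply(p)+[q[0],q[1],q[3]]
qa=[466,-209,.112,143]; qb=[469,-208.5,.112,143-61.3]
for n,p in{'FL':(55,80,26),'FR':(55,-80,26),'NR':(-55,-80,26),'NL':(-55,80,26),'upL':(0,37,60),'upR':(0,-37,60),'NRb':(-55,-80,5),'NLb':(-55,80,5)}.items():
    u=proj(a,pose(qa,p));v=proj(b,pose(qb,p))
    pa=cv2.getRectSubPix(ga,(13,13),tuple(map(float,u))); w=cv2.getRectSubPix(gb,(31,31),tuple(map(float,v)))
    r=cv2.matchTemplate(w,pa,cv2.TM_CCOEFF_NORMED);_,m,_,l=cv2.minMaxLoc(r);print(n,u.round(),v.round(),'resid px',(l[0]-9,l[1]-9),round(m,2))
```

```text
FL [290. 207.] [289. 227.] resid px (9, 1) 0.72
FR [366. 220.] [361. 241.] resid px (0, 0) 0.93
NR [361. 257.] [356. 278.] resid px (0, 2) 0.97
NL [277. 240.] [277. 261.] resid px (5, 9) 0.51
upL [306. 213.] [304. 235.] resid px (-9, -1) 0.83
upR [344. 220.] [340. 242.] resid px (-1, 8) 0.84
NRb [359. 265.] [355. 285.] resid px (3, -8) 0.82
NLb [277. 248.] [276. 268.] resid px (8, -1) 0.82
```

Run:
```python
from h import *
from scipy.optimize import differential_evolution
def grad(f):
    g=cv2.cvtColor(f['color'],cv2.COLOR_BGR2LAB).astype(np.float32)
    return cv2.GaussianBlur(sum(np.hypot(cv2.Sobel(g[...,i],5,1,0),cv2.Sobel(g[...,i],5,0,1)) for i in range(3)),(0,0),.8)
cor=np.array([(55,80),(55,-80),(-55,-80),(-55,80),(55,80)],float)
top=np.vstack([np.linspace(cor[i],cor[i+1],40) for i in range(4)])
near=np.linspace((-55,-80),(-55,80),40); right=np.linspace((55,-80),(-55,-80),30)
Pt=np.vstack([np.c_[top,np.full(len(top),26.)],np.c_[near,np.zeros(40)]])
def cost(q,v):
    W=Ro.from_euler('zyx',[q[2],q[3],q[4]]).apply(Pt-[0,0,0])+[q[0],q[1],q[5]]
    r=0
    for f,g in v:
        fl=192/np.tan(np.radians(float(f['vertical_fov']))/2);T=f['world_from_camera'];c=(W-T[:3,3])@T[:3,:3]
        P=(fl*c[:,:2]/c[:,2:]+[float(f['cx']),float(f['cy'])]).astype(np.float32)
        r-=np.sqrt(cv2.remap(g,P[:,:1],P[:,1:],cv2.INTER_LINEAR)).mean()
    return r
for n,zc in[('9',143),('10',82)]:
    S,T=[dict(np.load(f'pics/{k}{n}.npz')) for k in'st']; V=[(S,grad(S)),(T,grad(T))]
    for nm,v in[('scene',V[:1]),('both',V)]:
        for tl in(.12,.0005):
            r=differential_evolution(cost,[(460,480),(-218,-198),(.05,.17),(-tl,tl),(-tl,tl),(zc-10,zc+10)],args=(v,),seed=1,maxiter=120,popsize=12)
            print(n,nm,np.round(r.x,3),round(r.fun,2))
```

```text
9 scene [ 4.76324e+02 -2.08018e+02  9.90000e-02 -1.80000e-02 -2.00000e-02
  1.34177e+02] -12.64
9 scene [ 4.75833e+02 -2.07914e+02  1.05000e-01  0.00000e+00  0.00000e+00
  1.33488e+02] -12.62
9 both [ 4.68659e+02 -2.08610e+02  1.07000e-01  2.30000e-02 -3.00000e-03
  1.38220e+02] -23.87
9 both [ 4.69657e+02 -2.08539e+02  1.22000e-01 -0.00000e+00 -0.00000e+00
  1.39257e+02] -23.84
10 scene [ 4.78803e+02 -2.09552e+02  6.60000e-02 -9.60000e-02 -5.00000e-02
  7.80640e+01] -12.55
10 scene [ 4.77917e+02 -2.07262e+02  1.10000e-01 -0.00000e+00  0.00000e+00
  7.20860e+01] -12.41
10 both [ 4.69928e+02 -2.07310e+02  1.04000e-01  3.60000e-02  1.10000e-02
  7.72280e+01] -27.93
10 both [ 4.70868e+02 -2.07605e+02  1.07000e-01  0.00000e+00  0.00000e+00
  7.95780e+01] -27.75
```

```bash
python3 -c "
from h import *
s=sense();print(s['clock'],s['contact_force'].round(1));print(sign_off())"
```

```text
21.2667 [ 0.7 -1.  -0.1]
the job is handed in; nothing more can be done
None
```

I pulled the shelf out with the hook and laid the hook crosswise on the worktop. I then lowered the shelf over the pins onto the stand, let go, and handed the job in at 21.3 s.

**Contact:** The shelf met the shoulders at about 20 N. I eased that to about 7 N with almost no side load and the height did not change. The force read zero after I opened the gripper.

**Last camera checks:** A fit using both cameras put the shelf within about 1 mm of the stand's fitted centre. The turn agreed to about 0.01 rad, and the underside height matched the fitted shoulder height (79.6 against 79.0 mm). The drop from hovering to rest, about 60 mm, matched the arm's own travel. I saw no change in the images where the two cups, mill and candle stand. The jar is too near the arm in the pictures to tell.

**What disagreed:**
- **Tilt:** Single-view tilt fits were unreliable, from -0.10 to +0.06 rad. The two-camera fit gave 0.036 rad, close to the 0.04 limit. The same fit read 0.023 rad while the shelf still hung level, so most of that looks like measuring bias.
- **Shoulder height:** Working from the hand's height put the shoulders at about 85 mm, and the top camera alone gave 87 mm. The two-camera fit gave 79 mm.
- **Final look:** The picture limit was used up, so the final seating was checked only by numbers.

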